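# Ratchet a sample bottle tight in the shaker clamp

### The job

Stand the blue-capped sample bottle on the shaker deck in the V of the clamp's backstop, then hold the upright handle of the red lever and pump it in full strokes, one ratchet tooth each, until the spring pad holds the bottle tight: stop after the first stroke whose end takes about 4.5 N or more above the push of an idle stroke, which is when the red band on the plunger stays hidden in the blue jaw, and do not overtighten, for that crushes the bottle. Finish with the lever swung fully back and let go. Move the clamp only by its lever, never by pushing its jaw or wheel, and leave the other bottles and glassware where they are.

Things in the scene. Friction and masses are not known exactly. Their poses are not given: they have to be found in the camera images.
- bottle: The sample bottle: white plastic, upright, loose, about 160 g (varies), with a BLUE screw cap. Body 48 mm across and 76 mm high, shoulder to 88 mm, cap 39 mm across from 88 to 118 mm above the bottom. Origin at the centre of its underside, z up. Take it by the cap from above.
- spare_a: Bystander: same bottle with an ORANGE cap. Origin at the centre of its underside.
- spare_b: Bystander: same bottle with a GREEN cap. Origin at the centre of its underside.
- shaker: Fixed low bench shaker, 270 mm (x) by 370 mm (y), its flat aluminium deck 90 mm above the table. Origin at the centre of its underside; x, y level, z up; the control panel faces its -x. The ratchet clamp on the deck works along its -y: the clamp line is at x = +25 mm, the jaw moves towards -y, the backstop stands at the -y end.
- backstop: Fixed blue V block on the deck, 66 mm high, its 90-degree V open towards its +y (axes parallel to the shaker's). Origin: on the deck at the axis of a bottle fully seated in the V. With the clamp open, pad and a seated bottle are 7 to 20 mm apart: put the bottle down 3 to 4 mm short of the V (towards +y), the pad pushes it home. Pad and V stand lower than the cap.
- jaw: Blue jaw block (44 x 22 mm, top 60 mm above the deck) on a rack, sliding to the shaker's -y, 6 mm per tooth. Origin at deck height under its middle. From its -y face a plunger (16 mm across, 24 mm long, spring 4 N/mm, 42 mm above the deck) ends in a black pad, screwed 0 to 7 mm further out, unreported. The plunger's 6 mm next to the jaw are a red band that sinks in as the spring is pressed.
- wheel: Steel ratchet wheel, 94 mm across, with 14 brass pins, lying flat round the lever's pivot, 30 to 50 mm above the deck. Origin on the pivot axis at deck height. One spring pawl on the lever pushes it on, another holds it.
- pivot (a point): Point on the lever's upright axis, 105 mm above the deck, level with handle.
- handle (a point): Middle of the lever's upright handle: a black sleeve 18 mm across, spinning freely on its post, 64 to 132 mm above the deck, 85 mm from the pivot axis; point on its axis 105 mm above the deck. Red arm below it at 52 to 62 mm. Push along its path, held still near 0.62 rad: under 1 N when idle (as in the first stroke); loaded, about 0.6 N + 0.6 N per mm of spring that stays pressed on top.
- lever (a joint): Lever angle, rad: 0 at the back stop, growing counter-clockwise from above (handle goes to the shaker's -y), 0.70 at the front stop. At 0 the arm points 2.80 rad counter-clockwise from the shaker's +x. It pushes the wheel from 0.10 on; from below 0.06 to beyond 0.58 is exactly one tooth. Back below 0.06 it catches the next tooth while the clamp holds. It stays where it is left.
- vial_a: Bystander: small amber vial with black cap, 28 mm across, 56 mm high, standing on the shaker deck. Origin at the centre of its underside.
- vial_b: Bystander: the same vial at another corner of the deck. Origin at the centre of its underside.
- beaker: Bystander: glass beaker 70 mm across, 90 mm high. Origin at the centre of its underside.
- wash_bottle: Bystander: white wash bottle with red cap and bent spout, 72 mm across, 215 mm high. Origin at the centre of its underside.
Things that resemble listed ones, but are neither listed nor needed, are in the scene too. Leave any pink look-alike of the bottle alone.

How it is judged:
On the way, in this order (a step that is already met when the one before it is completed fails the run):
1. the bottle stands upright and released on the deck in the V of the backstop (horizontal distance between bottle and backstop below 0.022 m and z of bottle in the frame of backstop below 0.006 m and angle between bottle's own z axis and vertical below 0.1 rad and contact force between the fingers and bottle below 0.3 N), for 0.2 s.
2. the clamp has been pumped up on the bottle to more than 20 N (contact force between jaw and bottle above 20 N), for 0.2 s.
At the end, for the whole second after the job is handed in: The bottle stands upright on the deck, seated in the V of the backstop to 6 mm, pressed by the pad with 20 to 58 N (spring in by 5 to 14.5 mm), the lever is back below 0.12 rad and everything is let go and at rest (contact force between jaw and bottle between 20 and 58 N and value of joint lever below 0.12 rad and horizontal distance between bottle and backstop below 0.006 m and z of bottle in the frame of backstop below 0.006 m and angle between bottle's own z axis and vertical below 0.1 rad and linear speed of bottle below 0.01 m/s); the robot touches nothing.
It fails at once if the bottle is crushed: the pad presses it with more than 74 N (contact force between jaw and bottle above 74 N).
It fails at once if the jaw, its pad or the ratchet wheel is pushed by the robot with more than 4 N (contact force between any of the arm, the fingers and jaw above 4 N or contact force between the fingers and wheel above 4 N).
It fails at once if the bottle is knocked over (angle between bottle's own z axis and vertical above 0.6 rad).
It fails at once if another bottle, vial, beaker or wash bottle is moved by more than 30 mm (distance of any of spare_a, spare_b, vial_a, vial_b, beaker, wash_bottle from where it was at the start of the episode above 0.03 m).
It also fails if it takes over 67 s, if anything falls off the work surface, if the arm or the gripper's body presses on something with over 40 N, if the wrist force passes 120 N, or if a joint passes its speed limit or range.

### The arm

A 6-joint arm with a two-finger parallel gripper is mounted at the origin on the work surface. World frame = base frame: x ahead of the robot, y to its left, z up, the work surface at z = 0. Lengths are in m, angles in rad, forces in N, time in s.
With the tool pointing down it reaches from about 0.25 to 0.775 m from the base axis. Payload 8.9 kg.
Tool frame: the origin (TCP) lies on the centre line of the jaws, within the pads' length; the fingertips stand 17 mm ahead of it and the grasp point (between the pads) lies 2 mm behind it; z points along the fingers, y is the line along which they close (so a half turn about z gives the same grasp; the last joint's range is limited). The gripper opens to 85 mm and grips with 20 to 120 N. Pads are 22 mm wide; open, the fingers measure 114 mm over their backs; the gripper's body (76 mm by 85 mm) begins 54 mm behind the grasp point. The pads swing forward as they close: fully open they stand 13 mm farther back than shut.
Start: joints at [1.157, 0.291, -0.153, 1.127, 0, 1.431], TCP at [0.142, 0.505, 0.248] pointing down, gripper open.
Joint ranges: [-2.52, 2.52], [-0.91, 1.74], [-1.3, 1.37], [-1.96, 2.02], [-1.52, 1.47], [-3.14, 3.14]. Speed limits (rad/s): [2.22, 2.22, 2.79, 3.14, 3.14, 3.14].

### API

Orientations are given as [roll, pitch, yaw] about the fixed x, y, z axes, in that order (R = Rz(yaw) Ry(pitch) Rx(roll)).
In Python, from plant import ctrl, capture gives the robot as it stands. The module is installed in compiled form; this text tells all that it offers.
- The arm moves only by the tool drive_tool, never from a script. Its argument "moves" is a list of rows, each a list of 5 numbers: the shift along the tool's x, y, z in mm, then the turn about the tool's z in degrees, then the closure, from -1 (fully open) to 1 (shut). In form: [[tx, ty, tz, spin, fingers], ...]. A call has exactly 10 rows; each row is the pose to reach, as a shift and turn from the pose commanded when the call began, along the tool's axes at that moment; what a row does not reach only later rows make up. A row lasts 1/8 s, in which the tool goes at most 62.5 mm and 10.7 degrees, less where a joint would pass 70% of its speed; a pose out of reach is approached as far as the arm can. A call with a gripper value outside its range is refused whole. The fingers move at their own pace and stop on an object; "newtons" is the grip in N (left out, the last holds). Time passes only in rows, so rows that repeat a pose let the fingers close, or fill a call up. It gives the time, the measured TCP pose, the force, the opening and the grip force at its end, in the units of the state.
- ctrl.get_obs(): the state, without advancing time (a new reading comes with each control period).
- capture(name): name is "scene" or "top"; returns a dict with "frame" (420x560x3 uint8, red, green, blue), "fx", "fy", "cx", "cy" (pixels), "extrinsics" (4x4, takes a point from camera to world coordinates). Camera axes: x right, y down, z forward; pixel columns grow to the right and rows downward; lengths in m; the calibration is good to about 2 mm. A picture is of the moment at which its call begins. There is no depth.
- ctrl.hand_in(): hands the job in; it is judged then, once.
The state is a dict: "time": time; "qpos": joint angles; "qd": joint speeds; "effort": joint torques, N m; "eef_pos": TCP position; "tool_rot": TCP orientation; "force": force on the tool from outside, world axes, zero at the start; "ft_torque": the same for the moment, N m; "finger_gap": finger opening in m; "grasp_force": force on a finger pad.
Only numpy, scipy, OpenCV 4.12 (cv2) and the standard library are available. Lean on these libraries where they do the work, as an engineer would, in place of code of your own. Each camera call takes 0.05 s, during which the arm holds its last target. There are 200 camera calls.

## Working session

There is one attempt and no reset: what is moved stays moved. The work goes in short steps, Python scripts to look and compute and a tool call to move; the robot and the scene stay as the last step left them, time stands still between calls to the robot, and variables do not carry over. Pictures are saved under pics/ and viewed, at most 10 in all, crops included, and the job is handed in when it is done.

Besides the shell and the picture viewer there is one more tool, called as name(argument=value, ...) on one line, values as JSON. drive_tool: Moves the arm, as the interface text tells. Its arguments: {"type":"object","properties":{"moves":{"type":"array"},"newtons":{"type":"number"}},"required":["moves"]}

```bash
mkdir -p pics
cat > h.py <<'E'
import numpy as np,cv2
from plant import ctrl,capture
def snap(n,f):
    c=capture(n); cv2.imwrite('pics/'+f+'.png',c['frame'][:,:,::-1]); np.savez('pics/'+f+'.npz',**{k:c[k] for k in c}); return c
def ray(c,u,v):
    E=np.array(c['extrinsics']); d=E[:3,:3]@np.array([(u-c['cx'])/c['fx'],(v-c['cy'])/c['fy'],1.]); return E[:3,3],d
def onz(c,u,v,z):
    o,d=ray(c,u,v); return o+d*(z-o[2])/d[2]
def proj(c,p):
    E=np.array(c['extrinsics']); q=E[:3,:3].T@(np.array(p)-E[:3,3]); return q[0]/q[2]*c['fx']+c['cx'],q[1]/q[2]*c['fy']+c['cy']
E
python3 - <<'E'
from h import *
for n in('scene','top'):
    c=snap(n,n+'0'); print(n,np.round(c['extrinsics'],3).tolist(),c['fx'])
o=ctrl.get_obs(); print(o)
E
```

```text
scene [[0.54, 0.451, -0.711, 1.327], [0.842, -0.294, 0.453, -0.518], [-0.005, -0.842, -0.539, 0.719], [0.0, 0.0, 0.0, 1.0]] 391.96433868794117
top [[0.015, -0.99, 0.14, 0.425], [-1.0, -0.015, -0.004, -0.059], [0.006, -0.14, -0.99, 1.328], [0.0, 0.0, 0.0, 1.0]] 459.13936046568864
{'time': 0.1, 'qpos': array([ 1.15670285e+00,  2.91243046e-01, -1.54009394e-01,  1.12671497e+00,
        3.53317360e-06,  1.43149792e+00]), 'qd': array([ 0.00043074, -0.00211523,  0.00099311,  0.00124649, -0.00054832,
       -0.00066558]), 'effort': array([ 1.81913470e-03, -5.37976527e+01,  3.31919181e+01,  9.23775311e-03,
       -1.93223837e-04, -1.33146025e-05]), 'eef_pos': array([0.14230721, 0.50497216, 0.24779527]), 'tool_rot': array([-3.14043341e+00, -1.66101744e-04,  2.86679749e+00]), 'force': array([-0.07369762,  0.76994422, -0.52616281]), 'ft_torque': array([-0.0298807 ,  0.02838593, -0.05719809]), 'grasp_force': 0.0, 'finger_gap': 0.0853961111570712}
```

View pics/scene0.png

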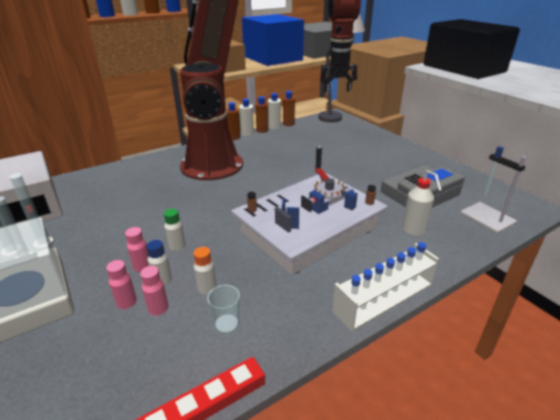

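View pics/top0.png

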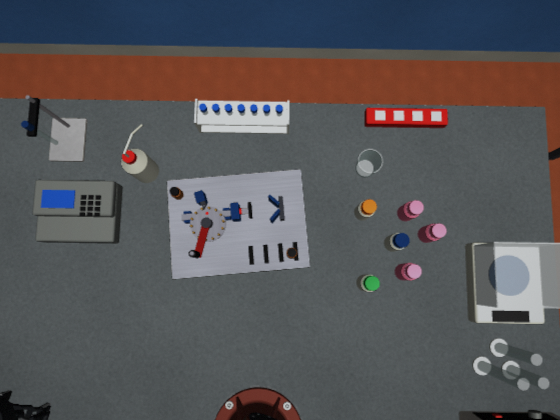

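The scene view shows the arm, the shaker at (310,215) and the blue-capped bottle at (158,262) among pink look-alikes. In the top view, blue cap is at (400,241), orange (368,208), green (371,283). The shaker is centred near (238,224), the V at (277,208), jaw (237,211), wheel (207,223) and handle top (195,254).

Run:
```python
from h import *
c=dict(np.load('pics/top0.npz'));f=c['frame']
g=cv2.resize(f[160:290,155:325],None,fx=4.6,fy=4.6,interpolation=cv2.INTER_CUBIC);cv2.imwrite('pics/crop0.png',g[:,:,::-1])
hsv=cv2.cvtColor(f,cv2.COLOR_RGB2HSV)
def blobs(lo,hi,name,z,amin=25):
    n,l,s,ce=cv2.connectedComponentsWithStats(cv2.inRange(hsv,lo,hi))
    for i in range(1,n):
        if s[i,4]>amin and 150<ce[i,0]<460 and 140<ce[i,1]<300: print(name,s[i].tolist(),ce[i].round(1),onz(c,*ce[i],z).round(4))
blobs((100,120,30),(125,255,255),'blue',.118)
blobs((5,180,120),(18,255,255),'orange',.118);blobs((50,120,60),(85,255,255),'green',.118)
blobs((150,60,100),(175,255,255),'pink',.118)
# deck
m=cv2.inRange(hsv,(0,0,130),(179,60,255)); m[:, :160]=0;m[:,315:]=0;m[:165]=0;m[285:]=0
cs,_=cv2.findContours(m,0,2);k=max(cs,key=cv2.contourArea)
r=cv2.minAreaRect(k);b=cv2.boxPoints(r);print(b.round(1))
P=[onz(c,*p,.09) for p in b];print(np.round(P,4));print([np.linalg.norm(P[i]-P[i-1]).round(4) for i in range(4)],np.mean(P,0))
```

```text
blue [195, 191, 12, 13, 106] [200.  196.6] [0.6327 0.1605 0.118 ]
blue [269, 195, 10, 12, 57] [273.6 200.6] [ 0.6251 -0.0362  0.118 ]
blue [223, 203, 18, 18, 175] [233.5 211.9] [0.5928 0.0698 0.118 ]
blue [271, 209, 9, 13, 53] [274.9 215.2] [ 0.5858 -0.0403  0.118 ]
blue [393, 233, 16, 15, 183] [400.9 239.9] [ 0.5251 -0.3741  0.118 ]
orange [362, 200, 14, 14, 151] [368.9 206.1] [ 0.6141 -0.2906  0.118 ]
green [364, 276, 16, 15, 183] [371.5 282.8] [ 0.4119 -0.2952  0.118 ]
pink [404, 200, 20, 18, 246] [413.4 208.3] [ 0.6101 -0.4094  0.118 ]
pink [425, 223, 21, 18, 248] [435.7 231.2] [ 0.5496 -0.467   0.118 ]
pink [401, 263, 20, 18, 222] [410.2 270.8] [ 0.4446 -0.3969  0.118 ]
[[163.6 180.6]
 [301.2 168.6]
 [309.7 266.6]
 [172.1 278.6]]
[[ 0.6806  0.2671  0.09  ]
 [ 0.7203 -0.1101  0.09  ]
 [ 0.4521 -0.1355  0.09  ]
 [ 0.415   0.2308  0.09  ]]
[np.float64(0.2681), np.float64(0.3793), np.float64(0.2695), np.float64(0.3681)] [0.56700166 0.06307828 0.09      ]
```

View pics/crop0.png

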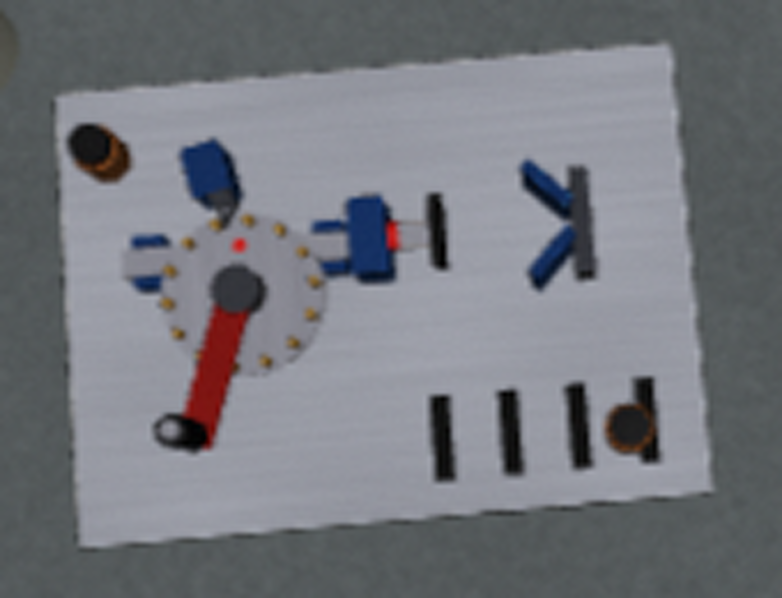

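Run:
```python
from h import *
c=dict(np.load('pics/top0.npz'));f=c['frame']
pt=lambda u,v:(u/4.6+155-.4,v/4.6+160-.4)
C=[pt(55,95),pt(668,43),pt(713,492),pt(82,548)]
P=np.array([onz(c,*p,.09) for p in C]);cen=P.mean(0);print(P.round(4),cen.round(4))
e=[(P[0]-P[1]),(P[3]-P[2]),(P[1]-P[2]),(P[0]-P[3])]
yaw=[np.arctan2(-v[0],v[1]) for v in e[:2]]+[np.arctan2(v[1],v[0]) for v in e[2:]];print(np.round(yaw,3),[np.linalg.norm(v).round(3) for v in e])
th=np.mean(yaw);R=np.array([[np.cos(th),-np.sin(th)],[np.sin(th),np.cos(th)]])
loc=lambda u,v,z:(R.T@(onz(c,*pt(u,v),z)[:2]-cen[:2])).round(4)
print('hub',loc(240,290,.19)); 
print('handle top',loc(172,430,.222),'pad',loc(438,232,.132),'jaw',loc(367,237,.15))
print('Vtips',loc(525,165,.156),loc(540,285,.156),loc(575,215,.156),loc(575,230,.156))
v=f[:,:,2].astype(int)-f[:,:,0]
g=cv2.resize(np.hstack([f[182:232,258:292]]),None,fx=12,fy=12,interpolation=cv2.INTER_CUBIC)
s=dict(np.load('pics/scene0.npz'))['frame'][160:240,225:345]
s=cv2.resize(s,None,fx=5,fy=5,interpolation=cv2.INTER_CUBIC); 
h=np.zeros((600,800,3),np.uint8);h[:400,:600]=s;g=g[:600];cv2.imwrite('pics/s0.png',s[:,:,::-1]);cv2.imwrite('pics/v0.png',g[:,:,::-1])
```

```text
[[ 0.6816  0.2591  0.09  ]
 [ 0.7193 -0.1063  0.09  ]
 [ 0.4523 -0.1352  0.09  ]
 [ 0.4146  0.23    0.09  ]] [0.5669 0.0619 0.09  ]
[0.103 0.103 0.108 0.109] [np.float64(0.367), np.float64(0.367), np.float64(0.269), np.float64(0.269)]
hub [-0.005   0.0669]
handle top [-0.0794  0.1023] pad [ 0.0257 -0.0391] jaw [ 0.0237 -0.0001]
Vtips [ 0.0557 -0.0923] [-0.0128 -0.0948] [ 0.0248 -0.1178] [ 0.0163 -0.117 ]
```

View pics/v0.png

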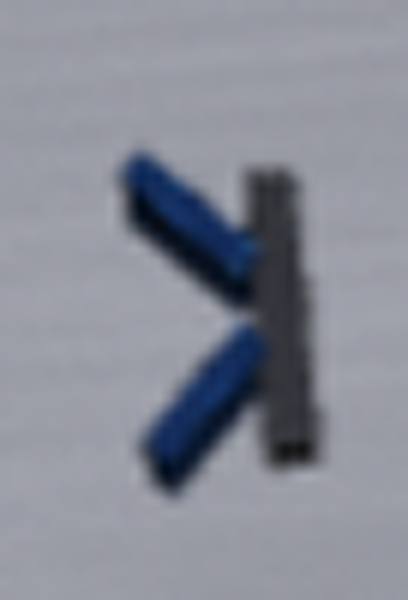

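View pics/s0.png

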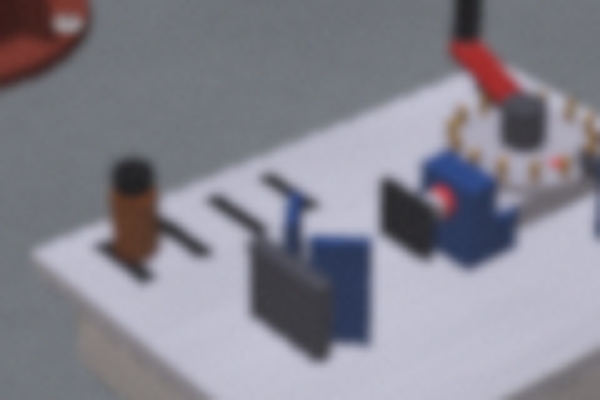

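The V crop shows upper plate's inner top edge from about (125,182) to (245,275), lower plate's from (145,445) to (250,322); the scene crop shows pad, red band fully visible, jaw at (465,205).

Run:
```python
from h import *
c=dict(np.load('pics/top0.npz'));f=c['frame']
th=.106;R=np.array([[np.cos(th),-np.sin(th)],[np.sin(th),np.cos(th)]]);cen=np.array([.5669,.0619])
L=lambda u,v:R.T@(onz(c,u/12+258-.45,v/12+182-.45,.156)[:2]-cen)
U=[L(125,182),L(245,275)];D=[L(145,445),L(250,322)]
print(np.round(U,4),np.round(D,4))
# 45deg lines: U: x - y = a ; D: x + y = b   (apex toward -y)
a=np.mean([p[0]-p[1] for p in U]);b=np.mean([p[0]+p[1] for p in D]);print([p[0]-p[1] for p in U],[p[0]+p[1] for p in D])
ap=np.array([(a+b)/2,(b-a)/2]);seat=ap+[0,.0339];print('apex',ap,'seat',seat)
for d in(0,.004):print('world',(cen+R@(np.array([.025,seat[1]+d]))).round(4))
o=ctrl.get_obs();print(o['eef_pos'],o['tool_rot'])
# bottle check with two views
s=dict(np.load('pics/scene0.npz'))
def cap(c,lo,hi,win):
    h=cv2.cvtColor(c['frame'],cv2.COLOR_RGB2HSV);m=cv2.inRange(h,lo,hi);z=np.zeros_like(m);z[win[1]:win[3],win[0]:win[2]]=m[win[1]:win[3],win[0]:win[2]]
    y,x=np.nonzero(z);return x.mean(),y.mean(),x.min(),x.max(),y.min(),y.max()
k=cap(s,(100,100,20),(125,255,255),(140,230,180,270));print(k)
t=cap(c,(100,120,30),(125,255,255),(385,228,415,255))
o1,d1=ray(s,k[0],k[1]);o2,d2=ray(c,t[0],t[1])
A=np.stack([d1,-d2],1);x=np.linalg.lstsq(A,o2-o1,rcond=None)[0];print(o1+d1*x[0],o2+d2*x[1])
```

```text
[[ 0.0526 -0.0901]
 [ 0.03   -0.114 ]] [[-0.0048 -0.0894]
 [ 0.0197 -0.1142]]
[np.float64(0.14266133912459433), np.float64(0.14406694651164745)] [np.float64(-0.09417600887216568), np.float64(-0.09446073079843288)]
apex [ 0.02452289 -0.11884126] seat [ 0.02452289 -0.08494126]
world [ 0.6007 -0.0199]
world [ 0.6003 -0.0159]
[0.14230721 0.50497216 0.24779527] [-3.14043341e+00 -1.66101744e-04  2.86679749e+00]
(np.float64(154.78923766816143), np.float64(247.7982062780269), np.int64(147), np.int64(162), np.int64(240), np.int64(256))
[ 0.52610689 -0.37761533  0.10492888] [ 0.5261468  -0.3775023   0.10490276]
```

```bash
cat >> h.py <<'E'
from scipy.spatial.transform import Rotation as Ro
def shift(p):
    o=ctrl.get_obs(); return (Ro.from_euler('xyz',o['tool_rot']).as_matrix().T@(np.array(p)-o['eef_pos'])*1000).round(1)
E
python3 -c "
from h import *
print(shift([.526,-.3775,.25]),shift([.526,-.3775,.1]))"
```

```text
[-608.8 -745.2   -1.4] [-608.8 -745.1  148.6]
```

drive_tool(moves=[[-38, -46, 0, 0, -1], [-76, -93, 0, 0, -1], [-114, -140, 0, 0, -1], [-152, -186, 0, 0, -1], [-190, -232, 0, 0, -1], [-228, -279, 0, 0, -1], [-266, -326, 0, 0, -1], [-304, -372, 0, 0, -1], [-342, -419, 0, 0, -1], [-380, -465, 0, 0, -1]], newtons=40)

```text
time: 1.35
eef_pos: [0.3823, -0.0475, 0.2483]
tool_rot: [3.141, 0.0, 2.866]
force: [0.4, 1.0, -0.0]
finger_gap: 0.0855
grasp_force: 0.0
```

drive_tool(moves=[[-38, -46, 0, 0, -1], [-76, -93, 0, 0, -1], [-114, -140, 0, 0, -1], [-152, -186, 0, 0, -1], [-190, -232, 0, 0, -1], [-229, -280, 0, 0, -1], [-229, -280, 0, 0, -1], [-229, -280, 0, 0, -1], [-229, -280, 0, 0, -1], [-229, -280, 0, 0, -1]])

```text
time: 2.6
eef_pos: [0.5264, -0.376, 0.2491]
tool_rot: [-3.141, 0.001, 2.868]
force: [-0.1, 0.2, -0.0]
finger_gap: 0.085
grasp_force: 0.0
```

Run:
```python
from h import *
c=snap('scene','scene1');t=snap('top','top1')
a=c['frame'][200:320,80:240];a=cv2.resize(a,None,fx=5,fy=5,interpolation=cv2.INTER_CUBIC);cv2.imwrite('pics/a1.png',a[:,:,::-1])
print(shift([.526,-.3775,.1]),ctrl.get_obs()['eef_pos'],ctrl.get_obs()['tool_rot'],ctrl.get_obs()['time'])
```

```text
[  0.2  -1.2 149. ] [ 0.52645478 -0.37635325  0.24895333] [-3.14128361e+00  6.07393243e-04  2.86749932e+00] 2.7
```

View pics/a1.png

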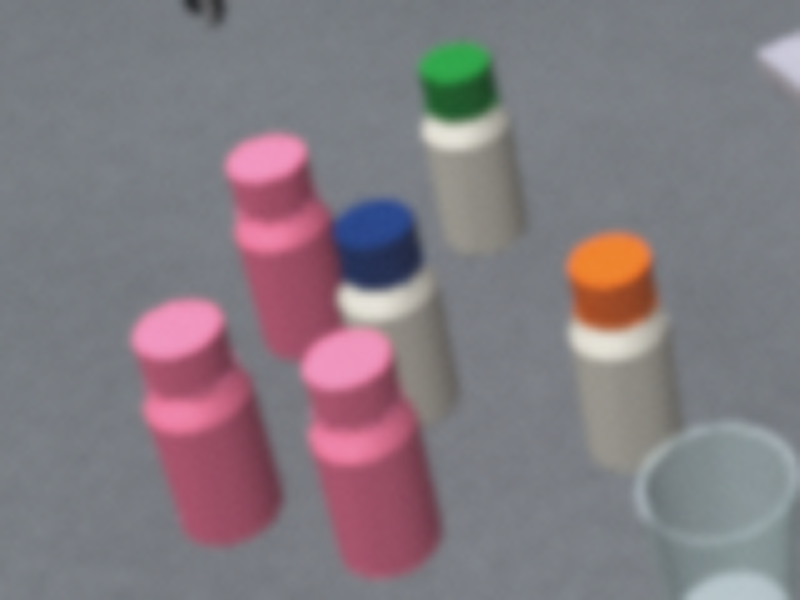

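The crop shows the blue cap at (375,240), surrounded by free space along the closing line, with fingertips just above at (205,5). Descend and grasp.

drive_tool(moves=[[0, -1, 50, 0, -1], [0, -1, 90, 0, -1], [0, -1, 120, 0, -1], [0, -1, 140, 0, -1], [0, -1, 149, 0, -1], [0, -1, 149, 0, -1], [0, -1, 149, 0, 1], [0, -1, 149, 0, 1], [0, -1, 149, 0, 1], [0, -1, 149, 0, 1]])

```text
time: 3.95
eef_pos: [0.5266, -0.3781, 0.1001]
tool_rot: [-3.141, 0.001, 2.867]
force: [-0.4, 1.9, 5.0]
finger_gap: 0.0382
grasp_force: 39.7
```

drive_tool(moves=[[0, 0, 0, 0, 1], [0, 0, 0, 0, 1], [0, 0, 0, 0, 1], [0, 0, -40, 0, 1], [0, 0, -80, 0, 1], [0, 0, -130, 0, 1], [0, 0, -180, 0, 1], [0, 0, -180, 0, 1], [0, 0, -180, 0, 1], [0, 0, -180, 0, 1]])

```text
time: 5.2
eef_pos: [0.5255, -0.3774, 0.2774]
tool_rot: [3.14, -0.003, 2.867]
force: [0.9, -0.5, -1.5]
finger_gap: 0.0379
grasp_force: 41.0
```

Run:
```python
from h import *
c=snap('scene','scene2');t=snap('top','top2')
print(shift([.6003,-.0164,.28]),ctrl.get_obs()['time'])
a=c['frame'][110:290,80:320];a=cv2.resize(a,None,fx=3.3,fy=3.3,interpolation=cv2.INTER_CUBIC);cv2.imwrite('pics/a2.png',a[:,:,::-1])
```

```text
[ 26.2 367.8  -1.7] 5.3
```

View pics/a2.png

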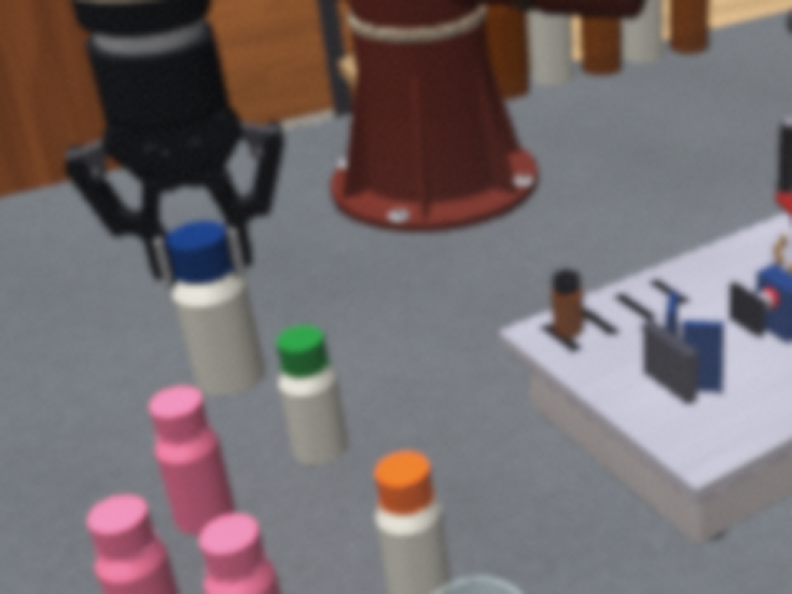

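The bottle hangs upright in the gripper (cap at (200,250)). Now over the V.

drive_tool(moves=[[4, 50, -10, 0, 1], [8, 100, -10, 0, 1], [12, 150, -10, 0, 1], [15, 200, -10, 0, 1], [19, 250, -10, 0, 1], [22, 300, -10, 0, 1], [25, 345, -10, 0, 1], [26, 368, -10, 0, 1], [26, 368, -10, 0, 1], [26, 368, -10, 0, 1]])

```text
time: 6.55
eef_pos: [0.6007, -0.0172, 0.2888]
tool_rot: [-3.141, -0.001, 2.867]
force: [0.2, 0.4, -1.3]
finger_gap: 0.0383
grasp_force: 41.1
```

Run:
```python
from h import *
c=snap('scene','scene3');t=snap('top','top3');o=ctrl.get_obs();print(o['eef_pos'],o['tool_rot'],o['force'],o['time'],shift([.6003,-.0164,.191]))
# bottle body silhouette in scene: bottom centre predicted
from math import *
x,y,z=o['eef_pos'];print(proj(c,[x,y,z-.1]),proj(c,[x,y,z-.024]))
a=c['frame'][110:245,215:395];a=cv2.resize(a,None,fx=4.4,fy=4.4,interpolation=cv2.INTER_CUBIC);cv2.imwrite('pics/a3.png',a[:,:,::-1])
```

```text
[ 0.60077453 -0.01769607  0.28906193] [-3.14127712e+00 -4.40124347e-04  2.86569668e+00] [-0.88815279 -0.13706878 -1.34902464] 6.65 [ 0.8  1.1 98.1]
(np.float64(293.48067043321055), np.float64(190.327880651947)) (np.float64(293.8493558836738), np.float64(164.44710154044398))
```

View pics/a3.png

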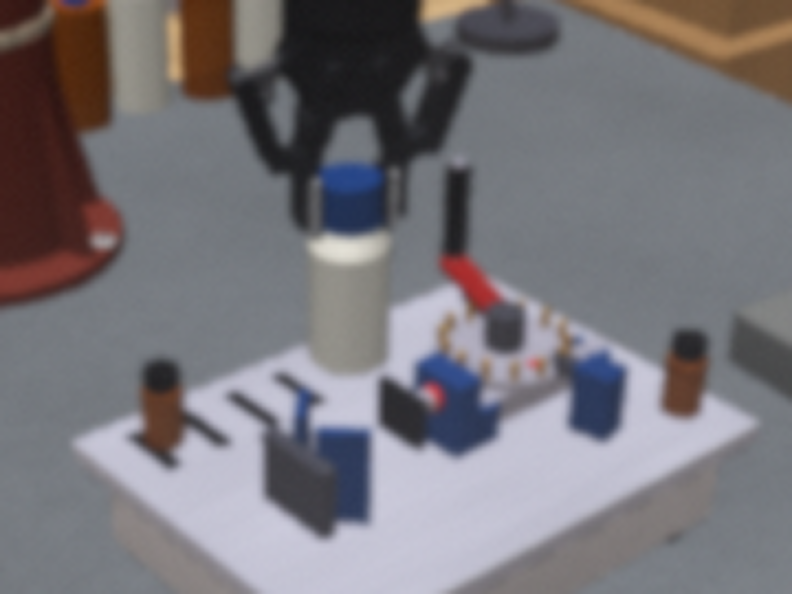

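The bottle hangs above the V, body axis at crop x≈349 matching the prediction. Lower.

drive_tool(moves=[[1, 1, 25, 0, 1], [1, 1, 50, 0, 1], [1, 1, 65, 0, 1], [1, 1, 75, 0, 1], [1, 1, 82, 0, 1], [1, 1, 88, 0, 1], [1, 1, 92, 0, 1], [1, 1, 95, 0, 1], [1, 1, 96, 0, 1], [1, 1, 96, 0, 1]])

```text
time: 7.9
eef_pos: [0.6004, -0.0155, 0.1934]
tool_rot: [3.142, 0.0, 2.867]
force: [0.4, 0.4, -2.4]
finger_gap: 0.0377
grasp_force: 41.1
```

Run:
```python
from h import *
o=ctrl.get_obs();print(o['eef_pos'],o['force'],o['ft_torque'],shift([.6003,-.0164,.1905]))
```

```text
[ 0.60037037 -0.01546998  0.19339116] [ 0.39612025  0.35065775 -2.44786866] [ 0.00693215 -0.01706049  0.00520884] [-0.2 -0.9  2.9]
```

Lower the last bit, release, rise clear.

drive_tool(moves=[[0, -1, 1, 0, 1], [0, -1, 2, 0, 1], [0, -1, 3, 0, 1], [0, -1, 3, 0, 1], [0, -1, 3, 0, -1], [0, -1, 3, 0, -1], [0, -1, 3, 0, -1], [0, -1, 3, 0, -1], [0, -1, 3, 0, -1], [0, -1, 3, 0, -1]])

```text
time: 9.15
eef_pos: [0.6001, -0.0164, 0.1903]
tool_rot: [3.142, 0.0, 2.867]
force: [0.1, 0.0, 1.1]
finger_gap: 0.0856
grasp_force: 0.0
```

drive_tool(moves=[[0, 0, -10, 0, -1], [0, 0, -40, 0, -1], [0, 0, -90, 0, -1], [0, 0, -120, 0, -1], [0, 0, -120, 0, -1], [0, 0, -120, 0, -1], [0, 0, -120, 0, -1], [0, 0, -120, 0, -1], [0, 0, -120, 0, -1], [0, 0, -120, 0, -1]])

```text
time: 10.4
eef_pos: [0.6, -0.0164, 0.3101]
tool_rot: [3.142, -0.0, 2.867]
force: [-0.3, 0.1, 0.2]
finger_gap: 0.0851
grasp_force: 0.0
```

Run:
```python
from h import *
c=snap('scene','scene4');t=snap('top','top4');o=ctrl.get_obs();print(o['eef_pos'],o['tool_rot'],o['force'],o['time'],o['qpos'])
def msk(c,lo,hi,w):
    h=cv2.cvtColor(c['frame'],cv2.COLOR_RGB2HSV);m=cv2.inRange(h,lo,hi);z=np.zeros_like(m);z[w[1]:w[3],w[0]:w[2]]=m[w[1]:w[3],w[0]:w[2]];return z
print('cap exp',proj(c,[.6003,-.0164,.2]))
a=c['frame'][150:240,235:355];a=cv2.resize(a,None,fx=5,fy=5,interpolation=cv2.INTER_CUBIC);cv2.imwrite('pics/a4.png',a[:,:,::-1])
```

```text
[ 0.6000337  -0.01641021  0.31023107] [ 3.14157118e+00 -1.12340795e-04  2.86681320e+00] [0.53533057 0.97195763 0.41917386] 10.5 [-1.49108545e-01  4.17597203e-01  1.93722224e-01  1.34703011e+00
  3.53822349e-05  1.25670911e-01]
cap exp (np.float64(293.8407034469284), np.float64(186.51574124470574))
```

View pics/a4.png

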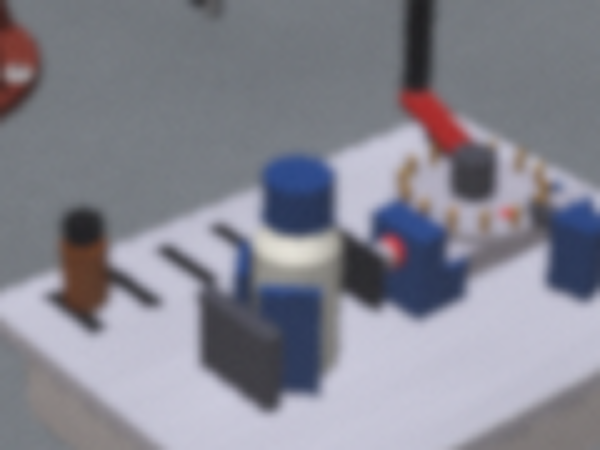

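The bottle stands upright in the V, just short of the pad. Now locate the lever handle in the unoccluded first images.

Run:
```python
from h import *
c=dict(np.load('pics/top0.npz'));s=dict(np.load('pics/scene0.npz'))
th=.106;R=np.array([[np.cos(th),-np.sin(th)],[np.sin(th),np.cos(th)]]);cen=np.array([.5669,.0619])
loc=lambda p:(R.T@(np.array(p)[:2]-cen)*1000).round(1)
f=s['frame'];m=(f.max(2)<70).astype(np.uint8);w=np.zeros_like(m);w[140:175,310:330]=m[140:175,310:330]
ys=np.nonzero(w.any(1))[0];print('scene handle rows',ys.min(),ys.max(),[(y,np.nonzero(w[y])[0].mean().round(1),int(w[y].sum())) for y in ys[::4]])
f=c['frame'];m=(f.max(2)<75).astype(np.uint8);w2=np.zeros_like(m);w2[245:262,185:203]=m[245:262,185:203]
print(f[248:260,186:204].max(2))
y,x=np.nonzero(w2);print('top handle dark',x.min(),x.max(),y.min(),y.max(),x.mean(),y.mean())
def tri(a,b):
    o1,d1=ray(s,*a);o2,d2=ray(c,*b);k=np.linalg.lstsq(np.stack([d1,-d2],1),o2-o1,rcond=None)[0];p,q=o1+d1*k[0],o2+d2*k[1];return (p+q)/2,np.linalg.norm(p-q)
hub,e=tri((225+523/5-.4,160+103/5-.4),(155+240/4.6-.4,160+287/4.6-.4));print('hub',hub,e,loc(hub))
yc=w.any(1).nonzero()[0]
top,e=tri((np.nonzero(w[yc[0]+1])[0].mean(),yc[0]+1),(155+170/4.6-.4,160+428/4.6-.4));print('handletop',top,e,loc(top))
# scene ray at handle mid on plane through z=.195
mid=(w.nonzero()[1].mean(),w.nonzero()[0].mean());print(mid)
for L in(0,.1,.2,.3):
    h=hub[:2]+.085*np.array([np.cos(2.8+th+L),np.sin(2.8+th+L)]);print(L,h.round(4),proj(s,[*h,.188]),proj(c,[*h,.222]),proj(c,[*h,.154]))
```

```text
scene handle rows 149 167 [(np.int64(149), np.float64(318.5), 4), (np.int64(153), np.float64(318.0), 5), (np.int64(157), np.float64(318.0), 5), (np.int64(161), np.float64(318.0), 5), (np.int64(165), np.float64(318.0), 5)]
[[159 158 158 158 158 158 158 158 155 144 133 129 128 127 126 126 122 124]
 [158 157 158 159 152 142 142 143 131 127 127 128 128 127 127 127 113 136]
 [163 164 162 152 111  57  41  38  60  98 110 117 124 128 127 125 108 131]
 [162 161 151  94  82  96  87  51  18   8  17  63 100 117 124 127 114 139]
 [162 162 103  57 123 143 145 100  37  12   4   3  17  67 112 119 123 153]
 [163 162 108  91 133 143 146 112  57  18   5   7   7  36 106 110 132 163]
 [165 166 120  74 113 133 131  93  42  16   6   3   5   5 105 112 137 165]
 [166 165 130  68  59  76  74  48  24  13   5   7   5   6  97 123 148 165]
 [163 162 162 128  74  54  38  23  14   4   8   5  10  51  96 117 149 161]
 [163 163 162 162 141 127 102  80  76  59  39  32  61 117 121 139 161 162]
 [162 162 161 162 163 161 163 164 165 144 114 104 146 166 165 167 166 166]
 [165 165 165 166 166 167 167 166 167 168 165 166 166
[... 455 characters left out ...]
 (np.float64(197.42917123606935), np.float64(253.9143461497269))
0.1 [0.477  0.1462] (np.float64(315.2237974307913), np.float64(157.84281826271996)) (np.float64(195.76928387162928), np.float64(253.25203265319936)) (np.float64(200.68730007128732), np.float64(254.581740632683))
0.2 [0.4763 0.1377] (np.float64(312.8365944477008), np.float64(158.4355943758789)) (np.float64(199.2890982460395), np.float64(253.60897043910657)) (np.float64(204.00456991787524), np.float64(254.918188303984))
0.3 [0.4764 0.1292] (np.float64(310.5946010903256), np.float64(159.13957109898732)) (np.float64(202.83594955651319), np.float64(253.61112783722763)) (np.float64(207.34683395713168), np.float64(254.92016582149446))
```

```bash
python3 -c "
from h import *
print(shift([.4783,.155,.31]),shift([.4783,.155,.196]))"
```

```text
[163.7 131.9   0.3] [163.7 131.9 114.3]
```

drive_tool(moves=[[33, 26, 0, -4, -1], [66, 53, 0, -8, -1], [99, 80, 0, -12, -1], [132, 106, 0, -16, -1], [164, 132, 0, -18, -1], [164, 132, 0, -18, -1], [164, 132, 40, -18, -1], [164, 132, 75, -18, -1], [164, 132, 105, -18, -1], [164, 132, 114, -18, -1]], newtons=20)

```text
time: 11.75
eef_pos: [0.4775, 0.1544, 0.1948]
tool_rot: [-3.141, -0.002, -3.103]
force: [0.6, -0.7, -0.3]
finger_gap: 0.0851
grasp_force: 0.0
```

drive_tool(moves=[[0, 0, 0, 0, -1], [0, 0, 0, 0, 1], [0, 0, 0, 0, 1], [0, 0, 0, 0, 1], [0, 0, 0, 0, 1], [0, 0, 0, 0, 1], [0, 0, 0, 0, 1], [0, 0, 0, 0, 1], [0, 0, 0, 0, 1], [0, 0, 0, 0, 1]])

```text
time: 13.0
eef_pos: [0.4782, 0.1552, 0.1966]
tool_rot: [3.141, 0.001, -3.102]
force: [-0.9, -0.3, 5.3]
finger_gap: 0.017
grasp_force: 21.3
```

Run:
```python
from h import *
c=snap('scene','scene5');t=snap('top','top5');o=ctrl.get_obs();print(o['eef_pos'],o['tool_rot'],o['force'],o['ft_torque'],o['time'],o['finger_gap'],o['grasp_force'])
a=cv2.resize(c['frame'][110:240,235:385],None,fx=4.6,fy=4.6,interpolation=cv2.INTER_CUBIC)
cv2.imwrite('pics/a5.png',a[:,:,::-1])
```

```text
[0.47824129 0.15517937 0.1966403 ] [ 3.14141925e+00  6.33120068e-04 -3.10220961e+00] [-0.69619128 -1.23459015  5.09285845] [0.054382   0.15178991 0.03075888] 13.1 0.017407498026830778 21.28630757331848
```

View pics/a5.png

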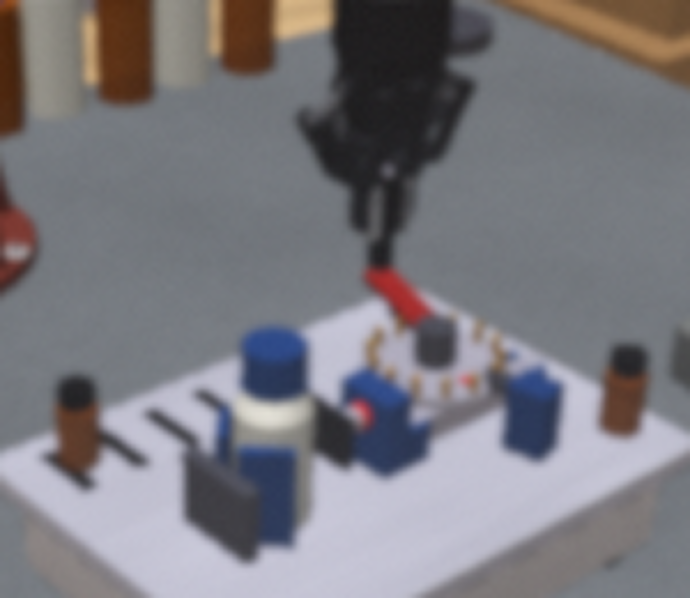

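Fingers hold the sleeve at (380,235); the arm is red from (375,275) to the hub. Feel for the back stop first, and tabulate the arc.

Run:
```python
from h import *
o=ctrl.get_obs();M=Ro.from_euler('xyz',o['tool_rot']).as_matrix();a0=2.906
u=lambda a:np.array([np.cos(a),np.sin(a),0])*85
for L in(-.05,.05,.1,.2,.3,.4,.5,.58,.62,.65):print(L,(M.T@(u(a0+L)-u(a0))).round(1)[:2])
```

```text
-0.05 [-1.3  4.1]
0.05 [ 1.1 -4.1]
0.1 [ 1.9 -8.3]
0.2 [  3.  -16.7]
0.3 [  3.2 -25.2]
0.4 [  2.5 -33.7]
0.5 [  1.1 -42. ]
0.58 [ -0.7 -48.6]
0.62 [ -1.8 -51.8]
0.65 [ -2.7 -54.2]
```

drive_tool(moves=[[-0.5, 2, 0, 0, 1], [-1, 4, 0, 0, 1], [-1, 4, 0, 0, 1], [-1, 4, 0, 0, 1], [-1, 4, 0, 0, 1], [-1, 4, 0, 0, 1], [-1, 4, 0, 0, 1], [-1, 4, 0, 0, 1], [-1, 4, 0, 0, 1], [-1, 4, 0, 0, 1]])

```text
time: 14.35
eef_pos: [0.4789, 0.1583, 0.1966]
tool_rot: [-3.14, 0.0, -3.103]
force: [-1.9, -5.1, 6.7]
finger_gap: 0.0174
grasp_force: 21.5
```

drive_tool(moves=[[2.9, -12.3, 0, 0, 1], [4, -20.7, 0, 0, 1], [4.2, -29.2, 0, 0, 1], [3.5, -37.7, 0, 0, 1], [2.1, -46, 0, 0, 1], [0.3, -52.6, 0, 0, 1], [-1.1, -56.6, 0, 0, 1], [-1.1, -56.6, 0, 0, 1], [-1.1, -56.6, 0, 0, 1], [-1.1, -56.6, 0, 0, 1]])

```text
time: 15.6
eef_pos: [0.4837, 0.1027, 0.1967]
tool_rot: [3.141, 0.003, -3.102]
force: [5.8, 2.1, 1.8]
finger_gap: 0.0174
grasp_force: 21.1
```

```bash
cat >> h.py <<'E'
def rep(f,piv=(.5609,.1351)):
    F=[];
    for _ in range(3):
        c=snap('scene',f); o=ctrl.get_obs(); F.append(o['force'])
    F=np.mean(F,0); t=snap('top',f+'t'); p=o['eef_pos']
    d=p[:2]-np.array(piv); a=np.arctan2(d[1],d[0])%(2*np.pi); tg=np.array([-np.sin(a),np.cos(a)])
    print('t',o['time'],'pos',p.round(4),'r',np.hypot(*d).round(4),'L',round(a-2.906,3),'push(-F.t)',(-F[:2]@tg).round(2),'radial',(F[:2]@d/np.hypot(*d)).round(2),F.round(2))
    h=cv2.cvtColor(t['frame'],cv2.COLOR_RGB2HSV);w=np.zeros(h.shape[:2],np.uint8);w[200:225,230:270]=1
    print('red px',int(((cv2.inRange(h,(0,120,90),(8,255,255))|cv2.inRange(h,(172,120,90),(179,255,255)))*w>0).sum()))
E
python3 -c "
from h import *
rep('s1')
c=dict(np.load('pics/top4.npz'));h=cv2.cvtColor(c['frame'],cv2.COLOR_RGB2HSV);w=np.zeros(h.shape[:2],np.uint8);w[200:225,230:270]=1
m=(cv2.inRange(h,(0,120,90),(8,255,255))|cv2.inRange(h,(172,120,90),(179,255,255)))*w>0;print(m.sum(),np.nonzero(m))
"
```

```text
t 15.75 pos [0.4837 0.1027 0.1967] r 0.0837 L 0.633 push(-F.t) -0.27 radial -6.44 [6.04 2.24 1.39]
red px 15
999 (array([200, 200, 200, 200, 200, 200, 200, 200, 200, 200, 200, 200, 200,
       200, 200, 200, 200, 200, 200, 200, 200, 200, 200, 200, 200, 200,
       200, 200, 200, 200, 200, 200, 200, 200, 200, 200, 200, 200, 200,
       200, 201, 201, 201, 201, 201, 201, 201, 201, 201, 201, 201, 201,
       201, 201, 201, 201, 201, 201, 201, 201, 201, 201, 201, 201, 201,
       201, 201, 201, 201, 201, 201, 201, 201, 201, 201, 201, 201, 201,
       201, 201, 202, 202, 202, 202, 202, 202, 202, 202, 202, 202, 202,
       202, 202, 202, 202, 202, 202, 202, 202, 202, 202, 202, 202, 202,
       202, 202, 202, 202, 202, 202, 202, 202, 202, 202, 202, 202, 202,
       202, 202, 202, 203, 203, 203, 203, 203, 203, 203, 203, 203, 203,
       203, 203, 203, 203, 203, 203, 203, 203, 203, 203, 203, 203, 203,
       203, 203, 203, 203, 203, 203, 203, 203, 203, 203, 203, 203, 203,
       203, 203, 203, 203, 204, 204, 204, 204, 204, 204, 204, 204, 204,
       204, 204, 204, 204, 204, 204, 204, 204, 204
[... 9385 characters left out ...]
 263, 264, 265, 266, 267, 268, 269, 230, 231, 232, 233, 234,
       235, 236, 237, 238, 239, 240, 241, 242, 243, 244, 245, 246, 247,
       248, 249, 250, 251, 252, 253, 254, 255, 256, 257, 258, 259, 260,
       261, 262, 263, 264, 265, 266, 267, 268, 269, 230, 231, 232, 233,
       234, 235, 236, 237, 238, 239, 240, 241, 242, 243, 244, 245, 246,
       247, 248, 249, 250, 251, 252, 253, 254, 255, 256, 257, 258, 259,
       260, 261, 262, 263, 264, 265, 266, 267, 268, 269, 230, 231, 232,
       233, 234, 235, 236, 237, 238, 239, 240, 241, 242, 243, 244, 245,
       246, 247, 248, 249, 250, 251, 252, 253, 254, 255, 256, 257, 258,
       259, 260, 261, 262, 263, 264, 265, 266, 267, 268, 269]))
```

Run:
```python
from h import *
o=ctrl.get_obs();M=Ro.from_euler('xyz',o['tool_rot']).as_matrix();a0=2.93
u=lambda a:np.array([np.cos(a),np.sin(a),0])*85
A=(M.T@(u(a0+.63)-u(a0)))
for L in(-.015,.1,.2,.3,.4,.5,.58,.63):
    v=(M.T@(u(a0+L)-u(a0)));print(L,v.round(1)[:2],'from cmd front',(v[:2]-[-2.1,-52.6]).round(1),'from back',(v-M.T@(u(a0-.015)-u(a0)))[:2].round(1))
```

```text
-0.015 [-0.3  1.2] from cmd front [ 1.8 53.8] from back [0. 0.]
0.1 [ 1.7 -8.3] from cmd front [ 3.8 44.3] from back [ 2.  -9.6]
0.2 [  2.6 -16.8] from cmd front [ 4.7 35.8] from back [  2.9 -18. ]
0.3 [  2.6 -25.3] from cmd front [ 4.7 27.3] from back [  2.9 -26.5]
0.4 [  1.7 -33.7] from cmd front [ 3.8 18.9] from back [  2. -35.]
0.5 [  0.  -42.1] from cmd front [ 2.1 10.5] from back [  0.4 -43.3]
0.58 [ -1.9 -48.6] from cmd front [0.2 4. ] from back [ -1.6 -49.8]
0.63 [ -3.4 -52.6] from cmd front [-1.3  0. ] from back [ -3.  -53.8]
```

drive_tool(moves=[[0.2, 4, 0, 0, 1], [2.1, 10.5, 0, 0, 1], [3.8, 18.9, 0, 0, 1], [4.7, 27.3, 0, 0, 1], [4.7, 35.8, 0, 0, 1], [3.8, 44.3, 0, 0, 1], [2.6, 50, 0, 0, 1], [1.8, 53.8, 0, 0, 1], [1.8, 53.8, 0, 0, 1], [1.8, 53.8, 0, 0, 1]])

```text
time: 17.05
eef_pos: [0.4784, 0.1562, 0.1966]
tool_rot: [-3.141, 0.0, -3.102]
force: [1.1, -0.2, 6.4]
finger_gap: 0.0174
grasp_force: 21.7
```

Run:
```python
from h import *
rep('b1')
a=cv2.resize(np.vstack([dict(np.load('pics/%s.npz'%n))['frame'][175:225,255:345] for n in('scene5','s1','b1')]),None,fx=4,fy=4,interpolation=cv2.INTER_CUBIC);cv2.imwrite('pics/m1.png',a[:,:,::-1])
```

```text
t 17.2 pos [0.4784 0.1562 0.1966] r 0.0852 L -0.015 push(-F.t) 0.05 radial -0.74 [ 0.73 -0.14  7.16]
red px 12
```

```bash
cat >> h.py <<'E'
def jaw(n):
    f=dict(np.load('pics/%s.npz'%n))['frame'];h=cv2.cvtColor(f,cv2.COLOR_RGB2HSV)
    r=cv2.inRange(h,(0,90,80),(10,255,255))|cv2.inRange(h,(165,90,80),(179,255,255));r[:190]=0;r[220:]=0;r[:,:295]=0;r[:,332:]=0
    b=cv2.inRange(h,(105,110,30),(125,255,255));b[:188]=0;b[228:]=0;b[:,:303]=0;b[:,332:]=0
    y,x=r.nonzero();yb,xb=b.nonzero();print(n,'red',len(x),x.mean().round(2) if len(x) else None,y.mean().round(2) if len(x) else None,'blue',len(xb),xb.mean().round(2),yb.mean().round(2))
E
python3 - <<'E'
from h import *
for n in('scene4','scene5','s1','b1'):jaw(n)
s=dict(np.load('pics/scene4.npz'))
th=.106;R=np.array([[np.cos(th),-np.sin(th)],[np.sin(th),np.cos(th)]])
for y in(0,-.006,-.012):print(proj(s,[*(np.array([.5669,.0619])+R@np.array([.025,y])),.13]))
E
```

```text
scene4 red 12 313.67 198.92 blue 177 318.42 201.59
scene5 red 13 313.69 199.15 blue 176 318.43 201.59
s1 red 14 311.64 200.21 blue 173 316.01 202.22
b1 red 14 311.79 199.71 blue 187 316.88 202.47
(np.float64(315.6055812451658), np.float64(198.70884155338211))
(np.float64(314.0367745156803), np.float64(199.42905743363997))
(np.float64(312.4589553684417), np.float64(200.1534107810971))
```

drive_tool(moves=[[2, -9.6, 0, 0, 1], [2.9, -18, 0, 0, 1], [2.9, -26.5, 0, 0, 1], [2, -35, 0, 0, 1], [0.4, -43.3, 0, 0, 1], [-1.6, -49.8, 0, 0, 1], [-3, -53.8, 0, 0, 1], [-3, -53.8, 0, 0, 1], [-3, -53.8, 0, 0, 1], [-3, -53.8, 0, 0, 1]])

```text
time: 18.5
eef_pos: [0.4839, 0.1026, 0.1966]
tool_rot: [3.142, 0.001, -3.102]
force: [2.1, 0.7, 5.4]
finger_gap: 0.0174
grasp_force: 21.5
```

Run:
```python
from h import *
rep('s2');jaw('s2')
```

```text
t 18.65 pos [0.4839 0.1026 0.1966] r 0.0835 L 0.635 push(-F.t) -0.57 radial -2.84 [2.84 0.58 5.77]
red px 12
s2 red 12 310.08 200.92 blue 171 314.7 202.73
```

drive_tool(moves=[[1.4, 4, 0, 0, 1], [3.4, 10.5, 0, 0, 1], [5, 18.8, 0, 0, 1], [5.9, 27.3, 0, 0, 1], [5.9, 35.8, 0, 0, 1], [5, 44.2, 0, 0, 1], [4, 50, 0, 0, 1], [3, 53.8, 0, 0, 1], [3, 53.8, 0, 0, 1], [3, 53.8, 0, 0, 1]])

```text
time: 19.95
eef_pos: [0.4784, 0.1562, 0.1966]
tool_rot: [-3.141, 0.0, -3.102]
force: [1.2, -0.4, 7.4]
finger_gap: 0.0177
grasp_force: 21.7
```

drive_tool(moves=[[2, -9.6, 0, 0, 1], [2.9, -18, 0, 0, 1], [2.9, -26.5, 0, 0, 1], [2, -35, 0, 0, 1], [0.4, -43.3, 0, 0, 1], [-1.6, -49.8, 0, 0, 1], [-3.5, -53.8, 0, 0, 1], [-3.5, -53.8, 0, 0, 1], [-3.5, -53.8, 0, 0, 1], [-3.5, -53.8, 0, 0, 1]])

```text
time: 21.2
eef_pos: [0.4839, 0.1029, 0.1966]
tool_rot: [3.141, 0.0, -3.102]
force: [1.0, 1.2, 7.1]
finger_gap: 0.0171
grasp_force: 21.7
```

Run:
```python
from h import *
rep('s3');jaw('s3')
```

```text
t 21.35 pos [0.4839 0.1028 0.1966] r 0.0835 L 0.632 push(-F.t) 1.3 radial -1.47 [0.85 1.77 7.25]
red px 2
s3 red 0 None None blue 171 313.15 203.3
```

drive_tool(moves=[[1.9, 4, 0, 0, 1], [3.9, 10.5, 0, 0, 1], [5.5, 18.8, 0, 0, 1], [6.4, 27.3, 0, 0, 1], [6.4, 35.8, 0, 0, 1], [5.5, 44.2, 0, 0, 1], [4.5, 50, 0, 0, 1], [3.5, 53.8, 0, 0, 1], [3.5, 53.8, 0, 0, 1], [3.5, 53.8, 0, 0, 1]])

```text
time: 22.65
eef_pos: [0.4784, 0.1562, 0.1966]
tool_rot: [-3.141, 0.0, -3.102]
force: [1.1, 1.1, 7.0]
finger_gap: 0.0175
grasp_force: 21.7
```

Run:
```python
from h import *
rep('b3');jaw('b3')
def cap(n):
    c=dict(np.load('pics/%s.npz'%n));h=cv2.cvtColor(c['frame'],cv2.COLOR_RGB2HSV);m=cv2.inRange(h,(100,100,20),(125,255,255));m[:178]=0;m[198:]=0;m[:,:284]=0;m[:,305:]=0
    y,x=m.nonzero();print(n,'cap',len(x),x.mean(),y.mean())
for n in('scene5','s1','s2','s3','b3'):cap(n)
f=dict(np.load('pics/b3t.npz'))['frame'][200:222,236:262]
print(np.clip(f[:,:,0].astype(int)-f[:,:,2],0,None)[4:16])
f=dict(np.load('pics/b1t.npz'))['frame'][200:222,236:262]
print(np.clip(f[:,:,0].astype(int)-f[:,:,2],0,None)[4:16])
```

```text
t 22.8 pos [0.4784 0.1562 0.1966] r 0.0852 L -0.015 push(-F.t) 0.3 radial -1.05 [1.09 0.03 7.1 ]
red px 10
b3 red 5 309.6 201.4 blue 168 313.67 203.14
scene5 cap 166 293.9698795180723 188.02409638554218
s1 cap 165 294.0060606060606 188.0
s2 cap 168 293.82738095238096 188.02380952380952
s3 cap 168 293.4583333333333 188.35714285714286
b3 cap 166 293.5 188.4277108433735
[[  0   0   0   0   0   0   0   0   0   0   0   0   0   0   0   0   0   0
    0   0   0   0   0   0   0   0]
 [  0   0   0   0   0   0   0   0   0   0   0   0   0   0   0   0   0   0
    0   0   0   0   0   0   0   0]
 [  0   0   0   0   0   0   0   0   0   0   0   0   0   0   0   0   0   0
    0   1   1   2   0   0   0   0]
 [  0   0   0   0   0   0   0   0   0   0  23   5   0   0   0   0   0   0
    0   2   0   5   0   0   0   0]
 [  0   0   0   0   0   0   0   0   0   0 128  40   0   0   0   0   0   0
    0   0   0   9   0   0   0   0]
 [  0   0   0   0   0   0   0   0   0   6 148  56   0   0   0   0   0   0
    0   2   0  10   0   0   0   0]
 [  0   0   0   0   0   0   0   0   0   0 136  85   8   0   0   0   0   0
  
[... 1187 characters left out ...]
 0   0   1
    0   0   1   0   0   0   0   0]
 [  0   0   0   0   0  14 149 178  48   0   0   0   0   0   0   0   0   1
    0   0   0   0   0   0   0   0]
 [  0   0   0   0   0   3 145 176  48   0   0   0   0   0   0   0   0   3
    0   0   0   6   0   0   0   0]
 [  0   0   0   0   0   0 132 176  53   0   0   0   0   0   0   0   1   2
    0   0   0   1  12   0   0   0]
 [  0   0   0   0   0   0  84 128  64  10   0   0   0   0   0   0   0   0
    0   0   0   0   8  13   0   0]
 [  0   0   0   0   0   0   0  21  10   0   0   0   0   0   0   0   2   0
    0   0   0   0   0  11  12   1]
 [  0   0   0   0   0   0   0   0   0   0   0   0   0   0   0   0   0   1
    0   0   0   0   0   4   8  11]]
```

The band is about 60% visible, so the spring is in by roughly 2 mm. One more stroke should finish.

drive_tool(moves=[[2, -9.6, 0, 0, 1], [2.9, -18, 0, 0, 1], [2.9, -26.5, 0, 0, 1], [2, -35, 0, 0, 1], [0.4, -43.3, 0, 0, 1], [-1.6, -49.8, 0, 0, 1], [-3.5, -54.5, 0, 0, 1], [-3.5, -54.5, 0, 0, 1], [-3.5, -54.5, 0, 0, 1], [-3.5, -54.5, 0, 0, 1]])

```text
time: 24.1
eef_pos: [0.4839, 0.1028, 0.1966]
tool_rot: [3.14, 0.0, -3.102]
force: [0.5, 5.2, 7.1]
finger_gap: 0.0178
grasp_force: 21.8
```

Run:
```python
from h import *
rep('s4');jaw('s4')
```

```text
t 24.25 pos [0.4839 0.1028 0.1966] r 0.0835 L 0.633 push(-F.t) 4.26 radial -2.02 [0.22 4.71 7.22]
red px 0
s4 red 0 None None blue 168 311.96 203.72
```

Push is about 4.7 N above idle and the band is hidden. Swing back.

drive_tool(moves=[[1.9, 4.7, 0, 0, 1], [3.9, 11.2, 0, 0, 1], [5.5, 19.5, 0, 0, 1], [6.4, 28, 0, 0, 1], [6.4, 36.5, 0, 0, 1], [5.5, 44.9, 0, 0, 1], [4.5, 50.7, 0, 0, 1], [3.5, 54.5, 0, 0, 1], [3.5, 54.5, 0, 0, 1], [3.5, 54.5, 0, 0, 1]])

```text
time: 25.55
eef_pos: [0.4784, 0.1562, 0.1966]
tool_rot: [-3.141, 0.0, -3.102]
force: [1.0, -0.4, 7.3]
finger_gap: 0.0176
grasp_force: 21.8
```

Run:
```python
from h import *
rep('b4');jaw('b4')
f=dict(np.load('pics/b4t.npz'))['frame'][204:216,236:262]
print(np.clip(f[:,:,0].astype(int)-f[:,:,2],0,None)[:,:20].max(0))
```

```text
t 25.7 pos [0.4784 0.1562 0.1966] r 0.0852 L -0.015 push(-F.t) 0.18 radial -1.01 [ 1.02 -0.07  6.89]
red px 0
b4 red 0 None None blue 167 312.31 203.63
[0 0 0 0 0 0 0 0 0 0 0 0 0 0 0 0 0 0 0 1]
```

The band stays hidden. Release and rise.

drive_tool(moves=[[0, 0, 0, 0, -1], [0, 0, 0, 0, -1], [0, 0, 0, 0, -1], [0, 0, 0, 0, -1], [0, 0, 0, 0, -1], [0, 0, -30, 0, -1], [0, 0, -70, 0, -1], [0, 0, -110, 0, -1], [0, 0, -120, 0, -1], [0, 0, -120, 0, -1]])

```text
time: 27.0
eef_pos: [0.4784, 0.1564, 0.3163]
tool_rot: [3.141, 0.001, -3.102]
force: [0.5, 0.1, -0.9]
finger_gap: 0.0851
grasp_force: 0.0
```

Run:
```python
from h import *
rep('e');jaw('e');s=dict(np.load('pics/e.npz'));f=s['frame'];m=(f.max(2)<70)[140:175,305:330];y,x=m.nonzero();print('handle',x.mean()+305,y.mean()+140,len(x),ctrl.get_obs()['finger_gap'])
h=cv2.cvtColor(f,cv2.COLOR_RGB2HSV);m=cv2.inRange(h,(100,100,20),(125,255,255));m[:178]=0;m[198:]=0;m[:,:284]=0;m[:,305:]=0;y,x=m.nonzero();print('cap',len(x),x.mean(),y.mean())
```

```text
t 27.15 pos [0.4777 0.1562 0.3149] r 0.0859 L -0.013 push(-F.t) -0.1 radial 0.23 [-0.25 -0.04 -0.18]
red px 0
e red 0 None None blue 168 312.07 203.65
handle 317.8735632183908 157.3448275862069 87 0.08563939375142325
cap 170 293.6470588235294 188.53529411764706
```

Handle is at its original back-stop pixel, the band is hidden and the bottle is upright: hand in.

```bash
python3 -c "
from h import *
print(ctrl.hand_in())"
```

```text
the job is handed in; nothing more can be done
None
```

The bottle stands in the V and was clamped in four strokes. The last stroke ended about 4.7 N above idle, with the red band hidden. The lever is back and released, and I handed the job in at about 27 s; no verdict came back.

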